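# Show the grating disc to the video call

### The arm

A 7-joint arm with a two-finger parallel gripper is mounted at the origin on a cart in front of the work surface, level with it; the furniture and walls round the work are solid. World frame = base frame: x ahead of the robot, y to its left, z up, the work surface at z = 0. Lengths are in m, angles in rad, forces in N, time in s.
With the tool pointing down it reaches from about 0.4 to 0.9 m from the base axis. Payload 5.6 kg.
Tool frame: the origin (TCP) lies on the mounting face of the last link; the fingertips stand 190 mm ahead of it and the grasp point (between the pads) lies 171 mm ahead of it; z points along the fingers, y is the line along which they close (so a half turn about z gives the same grasp; the last joint's range is limited). The gripper opens to 92 mm and grips with 3 to 60 N. Pads are 20 mm wide; open, the fingers measure 128 mm over their backs; the gripper's body (75 mm by 189 mm) begins 69 mm behind the grasp point.
Start: joints at [1.192, 0.468, -0.012, 1.603, 0.006, 1.071, -0.056], TCP at [0.214, -0.614, 0.405] pointing down, gripper open.
Joint ranges: [-2.53, 2.53], [-0.31, 2.02], [-1.57, 1.55], [0.28, 2.44], [-1.29, 4.43], [0.15, 1.84], [-2.92, 2.92]. Speed limits (rad/s): [2.57, 2.57, 3.14, 3.14, 3.14, 3.14, 3.14].

### API

Orientations are given as a unit quaternion [w, x, y, z].
In Python, from rig import arm gives the robot as it stands. The module is installed in compiled form; this text tells all that it offers.
- The arm moves only by the tool jog_arm, never from a script. Its argument "motion" is a list of rows, each a list of 3 entries, a list of its own where there are three numbers: the opening, from -1 (shut) to 1 (fully open), then the shift along the tool's x, y, z in units of 50 mm (1.0 is 50 mm), then the turn, a rotation vector about the tool's x, y, z in units of 6 degrees (1.0 is 6 degrees). In form: [[hand, [dx, dy, dz], [ax, ay, az]], ...]. A call has 1 to 5 rows; each row is the pose to reach, as a shift and turn from the pose commanded when the call began, along the tool's axes at that moment; what a row does not reach only later rows make up. A row lasts 1/10 s, in which the tool goes at most 50 mm and 8.59 degrees, less where a joint would pass 70% of its speed; a pose out of reach is approached as far as the arm can. A call with a gripper value outside its range is refused whole. The fingers move at their own pace and stop on an object; the grip force is fixed at half the most. Time passes only in rows, so rows that repeat a pose let the fingers close. It gives the time, the measured TCP pose, the force, the opening and the grip force at its end, in the units of the state.
- arm.get_state(): the state, without advancing time (a new reading comes with each control period).
- arm.grab_frame(name): name is "scene" or "top"; returns the picture (384x512x3 uint8, red, green, blue); there is no depth.
- arm.calibration(name): a dict with "K" (3x3 intrinsics, pixels), "view" (4x4, takes a point from world to camera coordinates). Camera axes: x right, y up, looking along -z (the intrinsics and any distortion apply to the point x, -y, -z); pixel columns grow to the right and rows downward; lengths in m; the calibration is good to about 2 mm. A picture is of the moment at which its call begins. calibration takes no time and is no camera call.
- arm.sign_off(): hands the job in; it is judged then, once.
Trained networks look in the newest picture that a camera, given by its name, has taken for a name from the list of things; names that differ only in an ending like _2 or _b are one class to them, and where a whole thing is asked for, a point or a joint stands for the part that bears it (a point fixed in the world has none). Each returns a list of dicts, best first, with "score" (0 to 1); they miss things now and then, are a little off and sometimes report something else, mostly with a low value. They report only what shows in the picture. A call takes as long as a camera call.
- arm.trace(thing, camera): "pixels" (384x512 bool, what is visible of it) and "bbox" ([centre column, centre row, width, height] in pixels, round what is visible of it).
The state is a dict: "clock": time; "joint_positions": joint angles; "qd": joint speeds; "tau": joint torques, N m; "tcp_pos": TCP position; "tcp_rot": TCP orientation; "force": force on the tool from outside, world axes, zero at the start; "ft_torque": the same for the moment, N m; "gripper_width": opening from 0.0 (shut) to 1.0 (fully open); "gripper_force": force on a finger pad.
Only numpy, scipy, OpenCV 4.12 (cv2) and the standard library are available. Lean on these libraries where they do the work, as an engineer would, in place of code of your own. Each camera call takes 0.05 s, during which the arm holds its last target. There are 200 camera calls.

### The job

The spare-parts adviser on the laptop's video call needs to see the food processor's coarse grating disc (the one with the orange rim). First raise the half-lowered laptop screen until it stands upright, so that the camera above the picture looks level across the worktop; then draw the orange-rimmed disc up out of its rack and hold it still in the air in front of that camera, upright, with its toothed side squarely facing the camera, the disc's centre straight in front of the camera at the camera's height and about 20 cm away from it. Finish while still holding it there; leave the other two discs in the rack, do not knock the laptop with the disc, and disturb nothing else.

Things in the scene. Friction and masses are not known exactly. Their poses are not given: they have to be found in the camera images.
- laptop: aluminium laptop, screen half lowered, standing fast on the worktop (fixed); base 200 mm deep (x) by 290 mm wide (y), top of the base 16 mm above the worktop. Origin: centre of its underside; x points from the keyboard's front edge to the hinge at the back (away from the user), y to the left as the robot sees it, z up
- laptop_screen (a joint): angle of the screen in rad: 0 shut, grows as it opens, 1.571 upright, stop at 2.3; starts at 0.65 to 1.05. The hinge is stiff (friction 0.4 N m; screen 0.25 kg) and stays put. The screen is 196 mm from hinge to free edge, 290 mm wide, 6 mm thick; fingers set against the free edge on the robot's side, anywhere along it, can push it if they rise with its arc (a level push binds while it is low)
- screen_hinge (a point): middle of the hinge line, 95 mm behind the laptop's origin and 18 mm above the worktop; it lies in the plane of the inner (picture) face; the hinge line runs along the laptop's y
- screen_edge (a point): middle of the screen's free edge, on the inner (picture) face, 196 mm from the hinge line; its axes turn with the screen
- webcam (a point): lens of the laptop's camera, in the middle of the bezel by the free edge, on the inner face, 187 mm from the hinge line; with the screen upright it is 205 mm above the worktop and looks along the laptop's -x, towards the robot. Its own axes are the screen's: it looks along its -z
- disc_rack: white slotted rack, fixed; base 150 (x) by 200 (y) by 10 mm, two slotted walls (at x = +-58 mm, 12 mm thick, 87 mm high). Three slots 11 mm wide, at y = -60, 0, +60 mm, each hold one disc upright, square to the rack's y axis; which disc is in which slot varies. Origin: centre of its underside; z up
- grating_disc: coarse grating disc: steel with raised teeth, orange rim and hub; 150 mm diameter, 8 mm thick, 0.10 to 0.18 kg. Origin: its centre, 85 mm above the worktop in the rack (top at 160). Its x points out of the toothed side; at the back a 34 mm hub stands out 9 mm. In the rack all working sides face the rack's -y (robot's right). Grip it across its thickness at the top, at most 55 mm deep
- slicing_disc: the slicing disc: black rim and hub, one straight blade; same size and frame as the grating disc; must stay in the rack
- rasping_disc: the fine rasping disc: blue rim and hub, many pin holes; same size and frame as the grating disc; must stay in the rack
- mug_1: white patterned mug, 91 mm tall, loose, at the right of the worktop; bystander. Origin at its underside
- glass_tumbler: clear glass tumbler, 81 mm wide, 93 mm tall, loose, to the right of the laptop; bystander. Origin: centre of its underside
- jar: glass jar with a grey lid, 102 mm tall, loose, at the back left; bystander. Origin: centre of its underside
- bottle: oil bottle, 282 mm tall, 58 mm wide, loose, at the back left; bystander. Origin: centre of its underside
- pepper_mill: brown wooden pepper mill, 170 mm tall, loose, at the back behind the rack's right end; bystander. Origin: centre of its underside

How it is judged:
By the outcome, as a careful person would: the job done as asked, in the order asked, and still so for the second after the job is handed in, while the arm keeps its last pose, push and grip.
It also fails if it takes over 62 s, if anything falls off the work surface, if the arm or the gripper's body presses on something with over 40 N, if the wrist force passes 120 N, or if a joint passes its speed limit or range.

## Working session

There is one attempt and no reset: what is moved stays moved. The work goes in short steps, Python scripts to look and compute and a tool call to move; the robot and the scene stay as the last step left them, time stands still between calls to the robot, and variables do not carry over. Pictures are saved under pics/ and viewed, at most 10 in all, crops included, and the job is handed in when it is done.

Besides the shell and the picture viewer there is one more tool, called after "Call:" in YAML: its name, and indented under it one key for each argument. jog_arm: Moves the arm, as the interface text tells. Its arguments: {"type":"object","properties":{"motion":{"type":"array","items":{"type":"array"}}},"required":["motion"]}

```bash
mkdir -p pics
python3 - <<'E'
from rig import arm
import cv2,numpy as np
s=arm.get_state(); print({k:np.round(v,3).tolist() for k,v in s.items()})
for c in("scene","top"):
    f=arm.grab_frame(c); cv2.imwrite(f"pics/{c}0.png",f[:,:,::-1])
    k=arm.calibration(c); print(c,k.keys(),np.round(k["K"],1).tolist(),np.round(k["view"],3).tolist())
    for t in("laptop","laptop_screen","disc_rack","grating_disc","slicing_disc","rasping_disc","mug_1","glass_tumbler","pepper_mill","jar","bottle"):
        for r in arm.trace(t,c)[:2]: print(t,round(r["score"],2),np.round(r["bbox"],1).tolist())
E
```

```text
{'clock': 0.0, 'joint_positions': [1.192, 0.468, -0.012, 1.604, 0.006, 1.071, -0.056], 'qd': [0.001, -0.001, 0.0, 0.002, -0.001, -0.0, 0.001], 'tau': [0.0, -52.057, -0.012, -24.375, -0.057, 0.017, 0.0], 'tcp_pos': [0.214, -0.613, 0.404], 'tcp_rot': [-0.001, 0.986, 0.167, -0.0], 'force': [0.195, -0.227, 0.378], 'ft_torque': [0.021, 0.002, 0.009], 'gripper_force': 0.0, 'gripper_width': 1.001}
scene dict_keys(['K', 'view']) [[468.6, 0.0, 255.2], [0.0, 468.6, 190.5], [0.0, 0.0, 1.0]] [[-0.728, -0.685, 0.017, 0.371], [0.346, -0.346, 0.872, -0.281], [-0.592, 0.641, 0.489, -1.222], [0.0, 0.0, 0.0, 1.0]]
laptop 0.87 [280.4, 194.7, 91.4, 54.3]
laptop 0.55 [201.8, 253.7, 87.1, 65.9]
laptop_screen 0.69 [278.2, 177.3, 88.5, 25.0]
disc_rack 0.83 [200.1, 256.8, 89.9, 63.6]
disc_rack 0.2 [168.1, 195.9, 20.1, 46.4]
grating_disc 0.95 [218.4, 232.2, 24.6, 49.0]
grating_disc 0.73 [278.6, 176.4, 90.3, 22.8]
slicing_disc 0.78 [177.1, 241.8, 22.3, 49.7]
slicing_disc 0.16 [357.3, 173.3, 34.0, 30.3]
rasping_disc 0.6 [198.8, 237.4, 23.0, 54.7]
mug_1 0.66 [357.3, 173.2, 25.6, 31.3]
glass_tumbler 0.72 [325.2, 
[... 156 characters left out ...]
, 186.5], [0.0, 0.0, 1.0]] [[0.196, -0.981, -0.005, -0.178], [0.924, 0.183, 0.336, -0.544], [-0.329, -0.071, 0.942, -1.38], [0.0, 0.0, 0.0, 1.0]]
laptop 0.83 [289.8, 208.0, 112.7, 98.8]
laptop_screen 0.63 [291.7, 198.4, 99.2, 75.9]
disc_rack 0.92 [149.1, 201.3, 84.5, 75.2]
grating_disc 0.92 [159.5, 203.6, 35.4, 44.4]
grating_disc 0.21 [193.6, 130.9, 20.9, 41.0]
slicing_disc 0.9 [129.3, 183.2, 38.2, 44.3]
rasping_disc 0.71 [142.8, 193.8, 32.4, 48.2]
rasping_disc 0.63 [161.1, 204.8, 32.7, 43.0]
mug_1 0.71 [385.6, 257.1, 36.5, 41.5]
glass_tumbler 0.93 [380.4, 214.9, 34.0, 34.5]
pepper_mill 0.83 [195.0, 129.4, 16.8, 36.4]
jar 0.91 [143.7, 124.0, 24.4, 33.9]
bottle 0.74 [160.6, 117.2, 34.1, 55.7]
```

Run:
```python
import cv2
a=cv2.imread("pics/scene0.png")[130:310,110:390]; cv2.imwrite("pics/s1.png",cv2.resize(a,(784,504),interpolation=cv2.INTER_CUBIC))
a=cv2.imread("pics/top0.png")[90:300,90:420]; cv2.imwrite("pics/t1.png",cv2.resize(a,(792,504),interpolation=cv2.INTER_CUBIC))
```

```text
(no output)
```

View pics/s1.png

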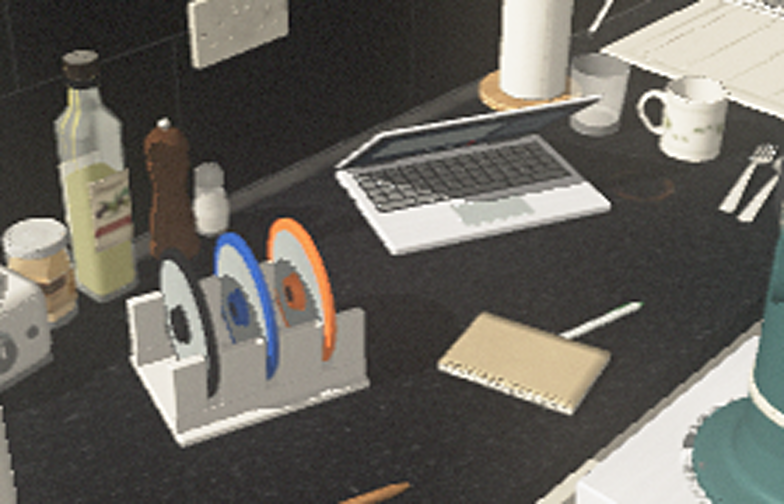

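View pics/t1.png

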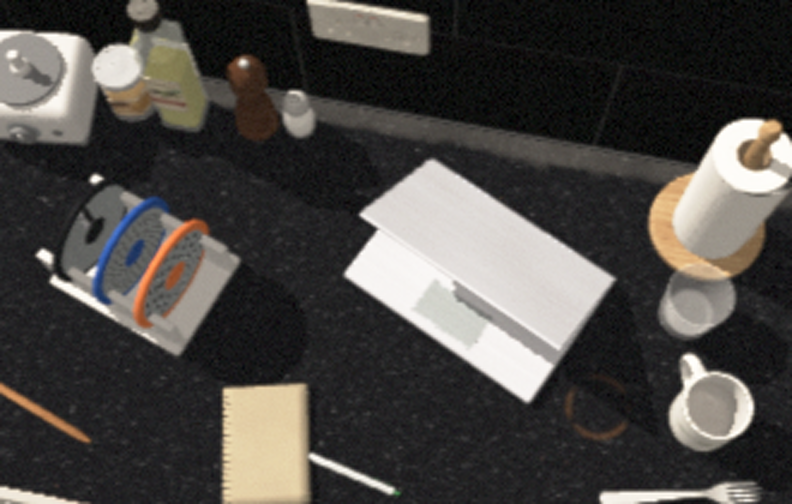

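```bash
cat > h.py <<'E'
import numpy as np,cv2
from rig import arm
from scipy.optimize import least_squares
C={c:arm.calibration(c) for c in("scene","top")}
def proj(P,c):
    P=np.atleast_2d(P); V=np.array(C[c]["view"]); q=P@V[:3,:3].T+V[:3,3]; q=q*[1,-1,-1]
    q=q@np.array(C[c]["K"]).T; return q[:,:2]/q[:,2:]
def frame(x,y,w): 
    return lambda L:np.atleast_2d(L)@np.array([[np.cos(w),np.sin(w),0],[-np.sin(w),np.cos(w),0],[0,0,1]])+[x,y,0]
def ucrop(p,c): return np.array(p,float)/(2.8 if c=="scene" else 2.4)+([110,130] if c=="scene" else [90,90])
def screen(u,y,n,th): # u from hinge along screen, n outward (back side)
    return [.095-u*np.cos(th)+n*np.sin(th)*1, y, .018+u*np.sin(th)+n*np.cos(th)]
E
cat > fit.py <<'E'
from h import *
# laptop: x,y,yaw,th
obs=[("top",(345,274),lambda t:[-.1,.145,.016]),("top",(530,403),lambda t:[-.1,-.145,.010]),
("scene",(395,250),lambda t:[-.1,.145,.008]),("scene",(610,208),lambda t:[-.1,-.145,.010]),
("top",(432,160),lambda t:screen(0,.145,.006,t)),("top",(614,280),lambda t:screen(0,-.145,.006,t)),
("top",(558,350),lambda t:screen(.196,-.145,.003,t)),("top",(361,214),lambda t:screen(.196,.145,.006,t)),
("scene",(600,97),lambda t:screen(.196,-.145,.003,t)),("scene",(392,132),lambda t:screen(.196,.145,.003,t)),]
def res(p):
    F=frame(*p[:3]); return np.concatenate([(proj(F(f(p[3])),c)[0]-ucrop(q,c)) for c,q,f in obs])
best=min((least_squares(res,[.65,-.25,w,.85],loss="soft_l1") for w in(-.6,0,.6)),key=lambda r:r.cost)
print("laptop",best.x.round(4),best.cost,best.fun.reshape(-1,2).round(1).tolist())
D=[(-.06,"scene",[(270,235),(287,218),(310,245),(330,290),(336,330)]),(-.06,"top",[(208,228),(190,220),(160,245),(138,290),(136,318)]),
(0,"scene",[(216,242),(232,233),(255,255),(275,310)]),(0,"top",[(165,203),(148,200),(115,235),(95,280),(97,300)])]
K=[("scene",(182,443),[-.075,.1,0]),("scene",(368,382),[-.075,-.1,.005]),("top",(180,355),[-.075,-.1,.005]),("top",(240,262),[.075,-.1,.01])]
a=np.linspace(0,2*np.pi,90)
def res2(p):
    F=frame(*p); o=[]
    for y,c,pts in D:
        L=np.concatenate([np.c_[.075*np.cos(a),0*a+y+s,.085+.075*np.sin(a)] for s in(-.004,.004)])
        h=cv2.convexHull(proj(F(L),c).astype(np.float32))
        o+=[cv2.pointPolygonTest(h,tuple(map(float,ucrop(q,c))),True) for q in pts]
    return np.r_[o,np.concatenate([(proj(F(l),c)[0]-ucrop(q,c)) for c,q,l in K])]
best=min((least_squares(res2,[.6,.2,w],loss="soft_l1",diff_step=1e-4) for w in(-.6,-.2,.3)),key=lambda r:r.cost)
print("rack",best.x.round(4),best.cost,best.fun.round(1).tolist())
for n,p in(("orange",[0,-.06,.085]),):print(n,frame(*best.x)(p))
for n,(c,b) in dict(mug=(385.6,277),tumbler=(380.4,230),mill=(195,147)).items(): pass
E
python3 fit.py
```

```text
laptop [ 0.5528 -0.1654 -0.4262  0.6695] 7.303310523696657 [[-0.6, 0.1], [-0.4, 0.5], [-0.3, 1.0], [0.9, -0.8], [0.1, -1.0], [0.8, -0.8], [1.0, 0.7], [-0.4, -0.4], [1.6, -0.7], [-3.7, 0.8]]
rack [ 0.4802  0.2646 -0.3264] 8.702272176926332 [0.2, 1.0, 2.2, 0.8, 0.4, 0.4, 0.1, -0.9, 0.2, 1.1, -0.0, 1.4, 0.5, 0.1, 1.1, 1.0, 1.4, 1.1, 0.2, -0.5, 1.2, 0.8, -0.0, -1.0, 0.3, 0.2, -1.7]
orange [[0.46100268 0.20776444 0.085     ]]
```

Call:
jog_arm:
  motion:
    - [-1, [8.7, -8.5, 0], [0, 0, 7.3]]
    - [-1, [8.7, -8.5, 0], [0, 0, 7.3]]
    - [-1, [8.7, -8.5, 0], [0, 0, 7.3]]
    - [-1, [8.7, -8.5, 0], [0, 0, 7.3]]
    - [-1, [8.7, -8.5, 0], [0, 0, 7.3]]

```text
clock: 1.7
tcp_pos: [0.3231, -0.3947, 0.4049]
tcp_rot: [0.0, 0.98, -0.197, 0.0]
force: [1.4, 0.6, 0.3]
gripper_width: 0.589
gripper_force: 0.0
```

```bash
cat >> h.py <<'E'
from scipy.spatial.transform import Rotation as R
LAP=[.5528,-.1654,-.4262]
def plan(goal,yaw_y):
    "goal TCP world, tool pointing down with tool y at yaw_y -> units in present tool axes"
    s=arm.get_state(); q=s["tcp_rot"]; A=R.from_quat([q[1],q[2],q[3],q[0]])
    y=np.array([np.cos(yaw_y),np.sin(yaw_y),0]);z=np.array([0,0,-1.]);B=R.from_matrix(np.c_[np.cross(y,z),y,z])
    print("t",round(s["clock"],2),"tcp",np.round(s["tcp_pos"],4),"F",np.round(s["force"],1),"w",round(s["gripper_width"],3))
    print("shift",(A.inv().apply(np.array(goal)-s["tcp_pos"])/.05).round(2),"turn",np.degrees((A.inv()*B).as_rotvec()/6).round(2))
def lap(x,y,z): return frame(*LAP)([x,y,z])[0]
E
python3 -c "
from h import *
plan(lap(-.10,.06,.405),-1.997)
s=arm.get_state();print(s['joint_positions'])"
```

```text
t 1.7 tcp [ 0.3231 -0.3947  0.4049] F [1.4 0.6 0.3] w 0.589
shift [ 0.5  -7.26 -0.  ] turn [ 0.   -0.01  0.28]
[ 0.79706664  0.23110349  0.02554423  1.94308924 -0.00729292  0.96693831
 -1.14181144]
```

Call:
jog_arm:
  motion:
    - [-1, [0.1, -1.0, 0], [0, 0, 0.3]]
    - [-1, [0.2, -2.0, 0], [0, 0, 0.3]]
    - [-1, [0.3, -3.0, 0], [0, 0, 0.3]]
    - [-1, [0.4, -4.0, 0], [0, 0, 0.3]]
    - [-1, [0.5, -5.0, 0], [0, 0, 0.3]]

```text
clock: 2.2
tcp_pos: [0.4409, -0.1743, 0.4052]
tcp_rot: [0.0, 0.978, -0.21, 0.001]
force: [0.8, -0.8, 0.0]
gripper_width: 0.151
gripper_force: 0.0
```

Call:
jog_arm:
  motion:
    - [-1, [0, -1.0, 0], [0, 0, 0]]
    - [-1, [0, -1.9, 0], [0, 0, 0]]
    - [-1, [0, -2.1, 0], [0, 0, 0]]
    - [-1, [0, -2.1, 0], [0, 0, 0]]

```text
clock: 2.6
tcp_pos: [0.4839, -0.0788, 0.4048]
tcp_rot: [-0.0, 0.978, -0.208, 0.0]
force: [0.3, -0.0, -0.2]
gripper_width: 0.005
gripper_force: 0.0
```

```bash
python3 -c "
from h import *
plan(lap(-.11,.06,.30),-1.997)"
```

```text
t 2.6 tcp [ 0.4839 -0.0788  0.4048] F [ 0.3 -0.  -0.2] w 0.005
shift [-0.23 -0.19  2.1 ] turn [-0.   -0.    0.07]
```

Descend in front of the free edge, then look.

Call:
jog_arm:
  motion:
    - [-1, [-0.4, -0.2, 0], [0, 0, 0]]
    - [-1, [-0.4, -0.2, 0.8], [0, 0, 0]]
    - [-1, [-0.4, -0.2, 1.6], [0, 0, 0]]
    - [-1, [-0.4, -0.2, 2.1], [0, 0, 0]]
    - [-1, [-0.4, -0.2, 2.1], [0, 0, 0]]

```text
clock: 3.1
tcp_pos: [0.4674, -0.0651, 0.2969]
tcp_rot: [0.001, 0.977, -0.211, -0.003]
force: [-0.4, -0.4, 0.7]
gripper_width: 0.005
gripper_force: 0.0
```

```bash
python3 -c "
from h import *
plan(lap(-.069,.06,.30),-1.997)
ims=[]
for c in('scene','top'):
    f=arm.grab_frame(c)[:,:,::-1].copy()
    p=proj(lap(*screen(.196,0,0,.67)),c)[0]; x,y=map(int,p)
    ims.append(cv2.resize(f[y-70:y+50,x-65:x+65],(399,368),interpolation=cv2.INTER_CUBIC))
cv2.imwrite('pics/c1.png',np.hstack(ims))
"
```

```text
t 3.1 tcp [ 0.4674 -0.0651  0.2969] F [-0.4 -0.4  0.7] w 0.005
shift [ 1.   -0.08 -0.07] turn [0.03 0.06 0.  ]
```

View pics/c1.png

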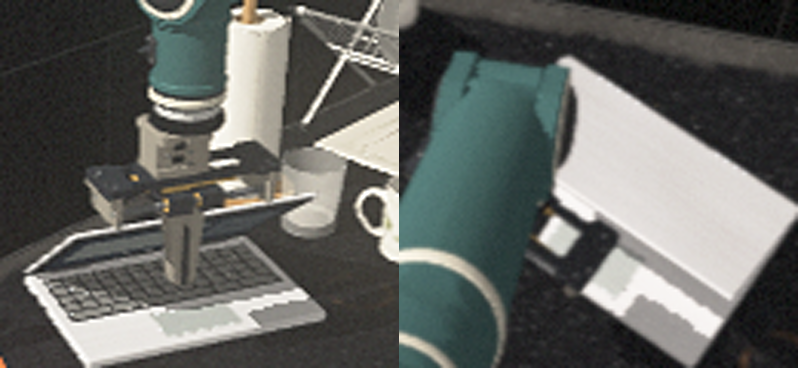

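Call:
jog_arm:
  motion:
    - [-1, [0.5, -0.05, 0], [0, 0, 0]]
    - [-1, [0.9, -0.05, 0], [0, 0, 0]]
    - [-1, [1.05, -0.05, -0.1], [0, 0, 0]]
    - [-1, [1.28, -0.05, -0.34], [0, 0, 0]]
    - [-1, [1.5, -0.05, -0.58], [0, 0, 0]]

```text
clock: 3.7
tcp_pos: [0.5379, -0.0919, 0.3297]
tcp_rot: [0.0, 0.978, -0.21, -0.001]
force: [-1.9, 1.1, -1.8]
gripper_width: 0.005
gripper_force: 1.3
```

Call:
jog_arm:
  motion:
    - [-1, [0.2, 0, -0.17], [0, 0, 0]]
    - [-1, [0.4, 0, -0.34], [0, 0, 0]]
    - [-1, [0.63, 0, -0.5], [0, 0, 0]]

```text
clock: 4.0
tcp_pos: [0.5674, -0.105, 0.3546]
tcp_rot: [0.0, 0.978, -0.21, -0.0]
force: [-2.2, 0.2, -0.8]
gripper_width: 0.005
gripper_force: 1.2
```

```bash
python3 -c "
from h import *
plan(lap(.085,.06,.382),-1.997)
ims=[]
for c in('scene','top'):
    f=arm.grab_frame(c)[:,:,::-1].copy()
    p=proj(lap(*screen(.196,0,0,1)),c)[0]; x,y=map(int,p)
    ims.append(cv2.resize(f[y-60:y+60,x-65:x+65],(399,368),interpolation=cv2.INTER_CUBIC))
cv2.imwrite('pics/c2.png',np.hstack(ims))
"
```

```text
t 4.0 tcp [ 0.5674 -0.105   0.3546] F [-2.2  0.2 -0.8] w 0.005
shift [ 1.93  0.03 -0.55] turn [0.   0.01 0.03]
```

View pics/c2.png

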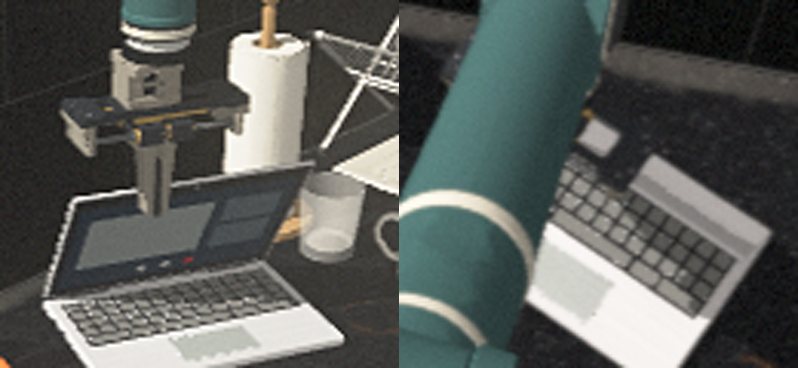

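Call:
jog_arm:
  motion:
    - [-1, [0.4, 0, -0.25], [0, 0, 0]]
    - [-1, [0.8, 0, -0.4], [0, 0, 0]]
    - [-1, [1.2, 0, -0.48], [0, 0, 0]]
    - [-1, [1.5, 0, -0.53], [0, 0, 0]]
    - [-1, [1.7, 0, -0.55], [0, 0, 0]]

```text
clock: 4.6
tcp_pos: [0.6455, -0.1398, 0.3818]
tcp_rot: [-0.0, 0.978, -0.21, 0.0]
force: [-1.3, 1.2, 2.7]
gripper_width: -0.0
gripper_force: 1.3
```

Call:
jog_arm:
  motion:
    - [-1, [0.07, 0, 0], [0, 0, 0]]
    - [-1, [0.07, 0, 0], [0, 0, 0]]

```text
clock: 4.8
tcp_pos: [0.6483, -0.1409, 0.381]
tcp_rot: [-0.0, 0.978, -0.21, 0.0]
force: [0.7, -0.2, 0.1]
gripper_width: 0.005
gripper_force: 0.0
```

```bash
python3 -c "
from h import *
plan(lap(.085,.06,.382),-1.997)
for c in('scene','top'):
    f=arm.grab_frame(c); cv2.imwrite(f'pics/{c}3.png',f[:,:,::-1])
f=cv2.imread('pics/scene3.png')[120:240,215:345]
cv2.imwrite('pics/c3.png',cv2.resize(f,(650,600),interpolation=cv2.INTER_CUBIC))
"
```

```text
t 4.8 tcp [ 0.6483 -0.1409  0.381 ] F [ 0.7 -0.2  0.1] w 0.005
shift [ 0.16  0.04 -0.02] turn [-0.   -0.01  0.03]
```

View pics/c3.png

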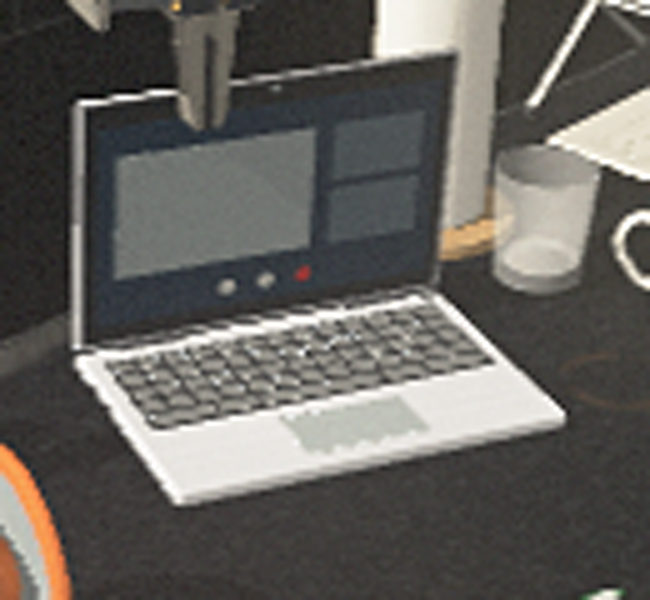

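```bash
cat > fit2.py <<'E'
from h import *
u3=lambda p:np.array(p)/5+[215,120]
T=lambda p:ucrop(p,"top"); S=lambda p:ucrop(p,"scene")
base=[("top",T((345,274)),[-.1,.145,.016]),("top",T((530,403)),[-.1,-.145,.010]),
("scene",u3((178,503)),[-.1,.145,.002]),("scene",u3((567,418)),[-.1,-.145,.010])]
old=[("top",T((432,160)),lambda t:screen(0,.145,.006,t)),("top",T((614,280)),lambda t:screen(0,-.145,.006,t)),
("top",T((558,350)),lambda t:screen(.196,-.145,.003,t)),("top",T((361,214)),lambda t:screen(.196,.145,.006,t)),
("scene",S((600,97)),lambda t:screen(.196,-.145,.003,t))]
new=[("scene",u3((84,103)),lambda t:screen(.196,.145,0,t)),("scene",u3((456,52)),lambda t:screen(.196,-.145,.002,t)),
("scene",u3((276,88)),lambda t:screen(.187,0,0,t)),("scene",u3((434,290)),lambda t:screen(0,-.145,0,t)),("scene",u3((84,348)),lambda t:screen(0,.145,0,t))]
def res(p):
    F=frame(*p[:3]); return np.concatenate([proj(F(l),c)[0]-q for c,q,l in base]+[proj(F(f(t)),c)[0]-q for t,s in((p[3],old),(p[4],new)) for c,q,f in s])
b=least_squares(res,[.55,-.165,-.43,.7,1.4],loss="soft_l1")
print(b.x.round(4),b.cost,b.fun.reshape(-1,2).round(1).tolist())
J=b.jac;print("sd",np.sqrt(np.diag(np.linalg.inv(J.T@J))).round(4))
E
python3 fit2.py
```

```text
[ 0.5536 -0.1651 -0.4255  0.663   1.5063] 6.723478949581595 [[-0.7, -0.1], [-0.4, 0.2], [-0.0, 1.2], [0.1, -0.1], [-0.0, -1.2], [0.7, -1.0], [0.7, 0.7], [-0.7, -0.3], [1.5, -0.4], [-0.8, 0.2], [1.4, -0.9], [0.2, -0.2], [0.8, -1.1], [-1.5, 0.5]]
sd [0.0016 0.0013 0.0074 0.0141 0.0238]
```

Call:
jog_arm:
  motion:
    - [-1, [0.06, 0, 0], [0, 0, 0]]
    - [-1, [0.12, 0, 0], [0, 0, 0]]
    - [-1, [0.18, 0, 0], [0, 0, 0]]
    - [-1, [0.18, 0, 0], [0, 0, 0]]
    - [-1, [0.18, 0, 0], [0, 0, 0]]

```text
clock: 5.4
tcp_pos: [0.6566, -0.1447, 0.3812]
tcp_rot: [0.0, 0.978, -0.21, 0.0]
force: [0.5, 0.8, -0.3]
gripper_width: 0.007
gripper_force: 0.1
```

```bash
python3 -c "
from h import *
plan(lap(.085,.06,.382),-1.997)
"
```

```text
t 5.4 tcp [ 0.6566 -0.1447  0.3812] F [ 0.5  0.8 -0.3] w 0.007
shift [-0.02  0.04 -0.02] turn [-0.   -0.01  0.03]
```

Call:
jog_arm:
  motion:
    - [-1, [-0.7, 0, 0], [0, 0, 0]]
    - [-1, [-1.6, 0, 0], [0, 0, 0]]
    - [-1, [-2.6, -0.2, -0.3], [0, 0, 0]]
    - [-1, [-3.4, -0.8, -0.7], [0, 0, 0]]
    - [-1, [-3.9, -1.6, -1.0], [0, 0, 0]]

```text
clock: 5.9
tcp_pos: [0.5104, 0.0026, 0.4304]
tcp_rot: [0.001, 0.977, -0.212, 0.001]
force: [1.7, 0.1, 0.1]
gripper_width: -0.0
gripper_force: 0.0
```

```bash
python3 -c "
from h import *
plan([.461,.208,.43],-1.897)
for c in('scene','top'):
    f=arm.grab_frame(c); cv2.imwrite(f'pics/{c}4.png',f[:,:,::-1])
f=cv2.imread('pics/scene4.png')[120:225,220:345]
cv2.imwrite('pics/c4.png',cv2.resize(f,(714,600),interpolation=cv2.INTER_CUBIC))
"
```

```text
t 5.9 tcp [0.5104 0.0026 0.4304] F [1.7 0.1 0.1] w -0.0
shift [-2.6  -3.33  0.  ] turn [ 0.01 -0.01 -0.96]
```

View pics/c4.png

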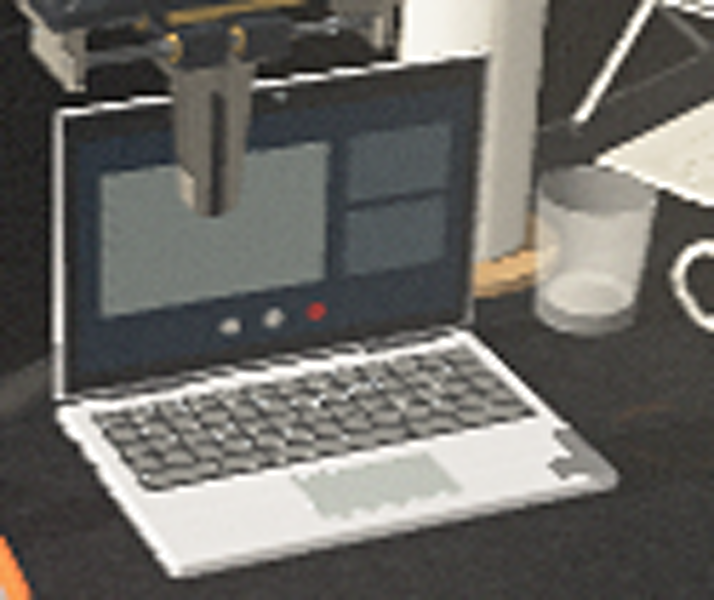

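Call:
jog_arm:
  motion:
    - [-0.1, [-0.6, -0.8, 0], [0, 0, -0.96]]
    - [-0.1, [-1.2, -1.6, 0], [0, 0, -0.96]]
    - [-0.1, [-1.8, -2.4, 0], [0, 0, -0.96]]
    - [-0.1, [-2.4, -3.1, 0], [0, 0, -0.96]]
    - [-0.1, [-2.6, -3.33, 0], [0, 0, -0.96]]

```text
clock: 6.5
tcp_pos: [0.4607, 0.2125, 0.4297]
tcp_rot: [-0.001, 0.988, -0.157, 0.0]
force: [-0.2, -0.5, 0.1]
gripper_width: 0.417
gripper_force: 0.0
```

```bash
cat > look.py <<'E'
from h import *
plan([.461,.208,.43],-1.897)
for c in('scene','top'):
    f=arm.grab_frame(c); cv2.imwrite(f'pics/{c}5.png',f[:,:,::-1])
a=cv2.resize(cv2.imread('pics/top5.png')[140:265,230:355],(500,500),interpolation=cv2.INTER_CUBIC)
b=cv2.resize(cv2.imread('pics/scene5.png')[190:290,165:240],(300,400),interpolation=cv2.INTER_CUBIC)
cv2.imwrite('pics/c5.png',np.hstack([a,cv2.copyMakeBorder(b,0,100,0,0,cv2.BORDER_CONSTANT)]))
E
python3 look.py
```

```text
t 6.5 tcp [0.4607 0.2125 0.4297] F [-0.2 -0.5  0.1] w 0.417
shift [ 0.03  0.08 -0.01] turn [-0.02 -0.    0.1 ]
```

View pics/c5.png

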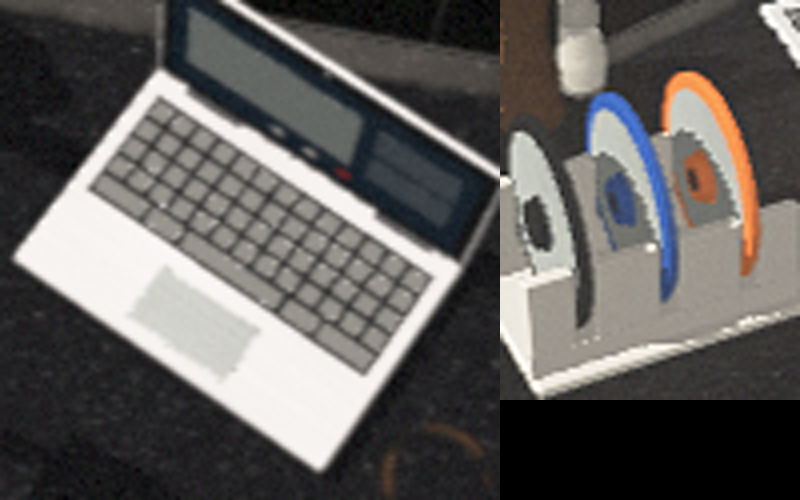

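```bash
cat > fit3.py <<'E'
from h import *
exec(open("fit2.py").read().split("def res")[0].split("import *")[1])
u4=lambda p:np.array(p)/5.714+[220,120]; t5=lambda p:np.array(p)/4+[230,140]
base=[("top",t5((13,258)),[-.1,.145,.014]),("top",t5((322,472)),[-.1,-.145,.010]),("scene",u4((176,576)),[-.1,.145,.002]),("scene",u3((567,418)),[-.1,-.145,.010])]
new=[("scene",u4((63,114)),lambda t:screen(.196,.145,0,t)),("scene",u4((488,57)),lambda t:screen(.196,-.145,.002,t)),("scene",u4((280,97)),lambda t:screen(.187,0,0,t)),
("top",t5((328,73)),lambda t:screen(.187,0,0,t)),("top",t5((168,72)),lambda t:screen(0,.145,0,t)),("top",t5((458,262)),lambda t:screen(0,-.145,0,t)),
("scene",u4((470,332)),lambda t:screen(0,-.145,0,t))]
def res(p):
    F=frame(*p[:3]); return np.concatenate([proj(F(l),c)[0]-q for c,q,l in base]+[proj(F(f(t)),c)[0]-q for t,s in((p[3],old),(p[4],new)) for c,q,f in s])
b=least_squares(res,[.55,-.165,-.43,.7,1.4],loss="soft_l1")
print(b.x.round(4),b.cost,b.fun.reshape(-1,2).round(1).tolist())
J=b.jac;print("sd",np.sqrt(np.diag(np.linalg.inv(J.T@J))).round(4))
E
python3 fit3.py
sed -i 's/^("scene",\[(270.*//' fit.py
python3 - <<'E'
src=open('fit.py').read(); i=src.index("D=[")
src="from h import *\n"+src[i:]
src=src.replace("def res2","D5=[(-.06,[(164,85),(187,71),(225,95),(250,160),(259,220)]),(0,[(88,105),(110,92),(140,115),(168,180),(178,250)])]\ndef res2").replace("    return np.r_","    for y,pts in D5:\n        L=np.concatenate([np.c_[.075*np.cos(a),0*a+y+s,.085+.075*np.sin(a)] for s in(-.004,.004)])\n        h=cv2.convexHull(proj(F(L),'scene').astype(np.float32))\n        o+=[cv2.pointPolygonTest(h,(q[0]/4+165,q[1]/4+190),True) for q in pts]\n    return np.r_")
import os; os.chdir('.'); exec(src)
E
```

```text
[ 0.5533 -0.1646 -0.4242  0.6648  1.5619] 9.656207782601818 [[-0.3, -0.1], [-0.2, 0.2], [-0.2, 1.1], [0.0, -0.1], [-0.3, -1.2], [0.5, -1.1], [0.6, 0.6], [-0.8, -0.3], [1.4, -0.4], [-1.2, -0.4], [0.7, -1.6], [0.2, -0.7], [-0.2, 0.6], [-2.9, -1.1], [1.0, 1.5], [0.2, -1.2]]
sd [0.0015 0.0012 0.0068 0.0138 0.017 ]
rack [ 0.4802  0.2651 -0.3249] 9.968614186069999 [0.3, 1.0, 2.1, 0.7, 0.3, 0.3, 0.2, -0.7, 0.3, 1.3, 0.1, 1.4, 0.4, -0.0, 1.0, 1.1, 1.5, 1.3, 0.3, -0.7, 0.7, -0.2, 0.2, 0.5, -0.1, 1.1, 0.2, -0.2, 0.3, -0.5, 1.4, 0.7, 0.0, -1.1, 0.3, 0.1, -1.8]
orange [[0.46100107 0.20823517 0.085     ]]
```

Call:
jog_arm:
  motion:
    - [-0.1, [0.03, 0.08, 0], [0, 0, 0.1]]
    - [-0.1, [0.03, 0.08, 0.6], [0, 0, 0.1]]
    - [-0.1, [0.03, 0.08, 1.2], [0, 0, 0.1]]
    - [-0.1, [0.03, 0.08, 1.6], [0, 0, 0.1]]
    - [-0.1, [0.03, 0.08, 1.6], [0, 0, 0.1]]

```text
clock: 7.1
tcp_pos: [0.4626, 0.2008, 0.3468]
tcp_rot: [0.002, 0.986, -0.168, -0.002]
force: [-0.4, 0.3, 0.4]
gripper_width: 0.448
gripper_force: 0.0
```

Run:
```python
from h import *
plan([.461,.208,.301],-1.896)
a=cv2.resize(arm.grab_frame("scene")[150:280,150:270,::-1],(480,520),interpolation=cv2.INTER_CUBIC)
cv2.imwrite('pics/c6.png',a)
```

```text
t 7.1 tcp [0.4626 0.2008 0.3468] F [-0.4  0.3  0.4] w 0.448
shift [-0.07 -0.13  0.92] turn [ 0.04  0.03 -0.11]
```

View pics/c6.png

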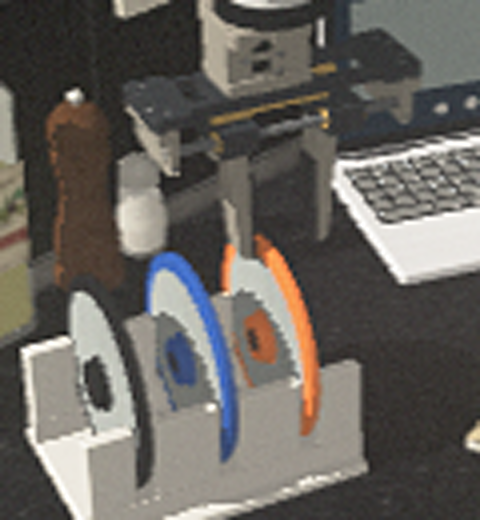

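Call:
jog_arm:
  motion:
    - [-0.1, [-0.05, -0.12, 0.3], [0, 0, -0.1]]
    - [-0.1, [-0.05, -0.12, 0.6], [0, 0, -0.1]]
    - [-0.1, [-0.05, -0.12, 0.92], [0, 0, -0.1]]
    - [-0.1, [-0.05, -0.12, 0.92], [0, 0, -0.1]]
    - [-0.1, [-0.05, -0.12, 0.92], [0, 0, -0.1]]

```text
clock: 7.65
tcp_pos: [0.4623, 0.2105, 0.3038]
tcp_rot: [-0.0, 0.987, -0.161, 0.0]
force: [0.1, -0.4, 0.7]
gripper_width: 0.451
gripper_force: 0.0
```

Run:
```python
from h import *
plan([.461,.208,.301],-1.896)
```

```text
t 7.65 tcp [0.4623 0.2105 0.3038] F [ 0.1 -0.4  0.7] w 0.451
shift [-0.01  0.06  0.06] turn [-0.01 -0.01  0.03]
```

Call:
jog_arm:
  motion:
    - [-0.5, [0, 0.04, 0.03], [0, 0, 0.03]]
    - [-0.7, [0, 0.04, 0.03], [0, 0, 0.03]]
    - [-1, [0, 0.04, 0.03], [0, 0, 0.03]]
    - [-1, [0, 0.04, 0.03], [0, 0, 0.03]]
    - [-1, [0, 0.04, 0.03], [0, 0, 0.03]]

```text
clock: 8.15
tcp_pos: [0.4615, 0.2089, 0.3022]
tcp_rot: [-0.001, 0.987, -0.162, 0.001]
force: [0.9, 0.4, 1.0]
gripper_width: 0.085
gripper_force: 30.0
```

Call:
jog_arm:
  motion:
    - [-1, [0, 0, 0], [0, 0, 0]]
    - [-1, [0, 0, 0], [0, 0, 0]]
    - [-1, [0, 0, 0], [0, 0, 0]]

```text
clock: 8.45
tcp_pos: [0.4615, 0.2089, 0.3022]
tcp_rot: [-0.001, 0.987, -0.162, 0.0]
force: [0.1, 2.0, 0.4]
gripper_width: 0.086
gripper_force: 30.0
```

Run:
```python
from h import *
plan([.461,.208,.301],-1.896); s=arm.get_state(); print(s["gripper_force"],s["ft_torque"])
```

```text
t 8.45 tcp [0.4615 0.2089 0.3022] F [0.1 2.  0.4] w 0.086
shift [-0.    0.02  0.02] turn [-0.01 -0.01  0.  ]
29.989333748817444 [ 0.72977113 -0.26368354  0.08631046]
```

Call:
jog_arm:
  motion:
    - [-1, [0, 0, -0.2], [0, 0, 0]]
    - [-1, [0, 0, -0.5], [0, 0, 0]]
    - [-1, [0, 0, -0.9], [0, 0, 0]]
    - [-1, [0, 0, -1.4], [0, 0, 0]]
    - [-1, [0, 0, -1.9], [0, 0, 0]]

```text
clock: 8.95
tcp_pos: [0.4608, 0.2078, 0.3976]
tcp_rot: [0.001, 0.987, -0.162, -0.001]
force: [0.0, 0.1, -1.6]
gripper_width: 0.089
gripper_force: 30.0
```

Call:
jog_arm:
  motion:
    - [-1, [0, 0, -0.5], [0, 0, 0]]
    - [-1, [0, 0, -1.0], [0, 0, 0]]
    - [-1, [0, 0, -1.4], [0, 0, 0]]
    - [-1, [0, 0, -1.6], [0, 0, 0]]
    - [-1, [0, 0, -1.6], [0, 0, 0]]

```text
clock: 9.45
tcp_pos: [0.4612, 0.2082, 0.4779]
tcp_rot: [-0.0, 0.987, -0.162, 0.001]
force: [-0.6, -0.3, -1.6]
gripper_width: 0.084
gripper_force: 30.0
```

```bash
sed -i 's/^LAP=.*/LAP=[.5533,-.1646,-.4242]/' h.py
python3 - <<'E'
from h import *
print(lap(.095-.2,0,.205))
g=lap(.095-.2,0,.205+.217); plan(g,-.4242); s=arm.get_state();print(s["gripper_force"],np.round(s["joint_positions"],2))
E
```

```text
[ 0.45760633 -0.12138286  0.205     ]
t 9.45 tcp [0.4612 0.2082 0.4779] F [-0.6 -0.3 -1.6] w 0.084
shift [2.04 6.27 1.12] turn [ 1.000e-02 -1.000e-02 -1.406e+01]
29.99851942062378 [-0.11  0.18 -0.43  1.84  0.09  1.13 -2.47]
```

Call:
jog_arm:
  motion:
    - [-1, [0.15, 0.5, 0], [0, 0, -1.0]]
    - [-1, [0.35, 1.1, 0], [0, 0, -2.3]]
    - [-1, [0.55, 1.75, 0], [0, 0, -3.6]]
    - [-1, [0.75, 2.4, 0], [0, 0, -4.9]]
    - [-1, [1.0, 3.1, 0], [0, 0, -6.2]]

```text
clock: 9.95
tcp_pos: [0.4583, 0.0445, 0.4754]
tcp_rot: [-0.0, 0.987, 0.164, -0.002]
force: [0.3, 0.2, -1.0]
gripper_width: 0.087
gripper_force: 30.0
```

Run:
```python
from h import *
g=lap(.095-.2,0,.205+.217); plan(g,-.4242); s=arm.get_state();print(s["gripper_force"],np.round(s["joint_positions"],2))
```

```text
t 9.95 tcp [0.4583 0.0445 0.4754] F [ 0.3  0.2 -1. ] w 0.087
shift [-1.08  3.14  1.07] turn [-0.02  0.03 -7.81]
29.9998739361763 [ 0.18  0.09 -0.36  1.94  0.04  1.12 -1.45]
```

Call:
jog_arm:
  motion:
    - [-1, [-0.2, 0.7, 0], [0, 0, -1.3]]
    - [-1, [-0.45, 1.4, 0], [0, 0, -2.6]]
    - [-1, [-0.7, 2.0, 0], [0, 0, -3.9]]
    - [-1, [-0.9, 2.5, 0], [0, 0, -5.2]]
    - [-1, [-1.0, 2.9, 0], [0, 0, -6.4]]

```text
clock: 10.45
tcp_pos: [0.4566, -0.1096, 0.4754]
tcp_rot: [-0.001, 0.879, 0.478, -0.002]
force: [0.4, -0.1, -1.7]
gripper_width: 0.081
gripper_force: 30.0
```

Call:
jog_arm:
  motion:
    - [-1, [0, 0, 0], [0, 0, -0.6]]
    - [-1, [0, 0, 0], [0, 0, -1.1]]
    - [-1, [0, 0, 0], [0, 0, -1.1]]

```text
clock: 10.75
tcp_pos: [0.4572, -0.1078, 0.4754]
tcp_rot: [-0.001, 0.851, 0.526, -0.001]
force: [0.3, -0.4, -1.0]
gripper_width: 0.087
gripper_force: 30.0
```

Run:
```python
from h import *
g=lap(.095-.2,0,.205+.217); plan(g,-.4242); s=arm.get_state();print(s["gripper_force"],np.round(s["joint_positions"],2))
```

```text
t 10.75 tcp [ 0.4572 -0.1078  0.4754] F [ 0.3 -0.4 -1. ] w 0.087
shift [-0.24  0.13  1.07] turn [-0.03  0.01 -0.37]
29.99808043241501 [ 0.41  0.1  -0.27  1.93  0.03  1.12 -0.33]
```

Call:
jog_arm:
  motion:
    - [-1, [-0.12, 0.07, 0.4], [0, 0, -0.37]]
    - [-1, [-0.24, 0.13, 0.8], [0, 0, -0.37]]
    - [-1, [-0.24, 0.13, 1.07], [0, 0, -0.37]]
    - [-1, [-0.24, 0.13, 1.07], [0, 0, -0.37]]
    - [-1, [-0.24, 0.13, 1.07], [0, 0, -0.37]]

```text
clock: 11.25
tcp_pos: [0.4581, -0.121, 0.4231]
tcp_rot: [-0.0, 0.84, 0.542, -0.0]
force: [0.3, -0.2, -1.5]
gripper_width: 0.087
gripper_force: 30.0
```

Call:
jog_arm:
  motion:
    - [-1, [0, 0, 0], [0, 0, 0]]
    - [-1, [0, 0, 0], [0, 0, 0]]
    - [-1, [0, 0, 0], [0, 0, 0]]

```text
clock: 11.55
tcp_pos: [0.4583, -0.1211, 0.424]
tcp_rot: [0.0, 0.84, 0.543, 0.0]
force: [0.9, 0.2, -2.0]
gripper_width: 0.085
gripper_force: 30.0
```

Run:
```python
from h import *
g=lap(.095-.2,0,.205+.217); plan(g,-.4242)
ims=[]
for c in('scene','top'):
    f=arm.grab_frame(c)[:,:,::-1].copy(); cv2.imwrite(f'pics/{c}7.png',f)
    r=arm.trace("grating_disc",c)[:1]; print([(x["score"],x["bbox"]) for x in r], proj(g-[0,0,.217],c))
    x,y=map(int,proj(g-[0,0,.217],c)[0]); x=max(x,90);y=max(y,90)
    ims.append(cv2.resize(f[y-80:y+80,x-80:x+80],(400,400),interpolation=cv2.INTER_CUBIC))
cv2.imwrite('pics/c7.png',np.hstack(ims))
```

```text
t 11.55 tcp [ 0.4583 -0.1211  0.424 ] F [ 0.9  0.2 -2. ] w 0.085
shift [-0.01 -0.01  0.04] turn [ 0.01 -0.    0.  ]
[(0.6, [294.5, 159.2, 45.4, 37.5])] [[294.81553103 159.33257632]]
[(0.71, [282.3, 221.9, 22.0, 20.1])] [[271.03600375 214.22494178]]
```

View pics/c7.png

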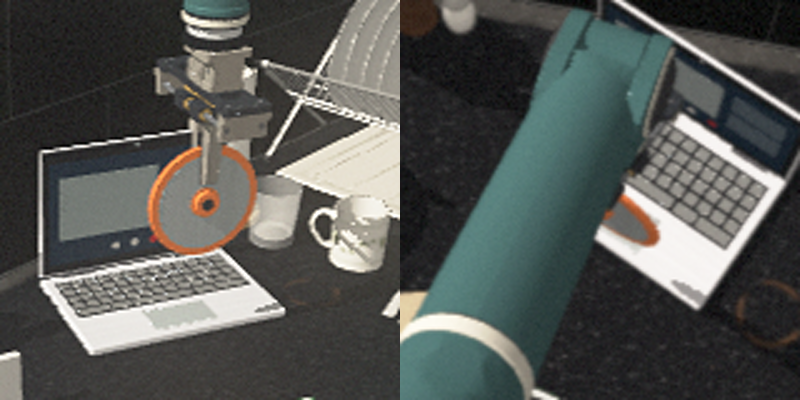

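Call:
jog_arm:
  motion:
    - [-1, [0, 0, 0.03], [0, 0, 0]]
    - [-1, [0, 0, 0.03], [0, 0, 0]]
    - [-1, [0, 0, 0.03], [0, 0, 0]]
    - [-1, [0, 0, 0.03], [0, 0, 0]]

```text
clock: 12.15
tcp_pos: [0.4582, -0.1212, 0.4219]
tcp_rot: [-0.0, 0.84, 0.543, -0.0]
force: [-0.1, -0.1, -1.3]
gripper_width: 0.086
gripper_force: 30.0
```

Run:
```python
from h import *
plan(lap(.095-.2,0,.205+.217),-.4242); print(arm.sign_off())
```

```text
t 12.15 tcp [ 0.4582 -0.1212  0.4219] F [-0.1 -0.1 -1.3] w 0.086
shift [-0.01 -0.01 -0.  ] turn [-0.  0.  0.]
the job is handed in; nothing more can be done
None
```

I signed off at about 12 s: the screen measures upright (1.56 ± 0.02 rad), and the orange-rimmed disc is held upright at camera height, 20 cm in front of it with the toothed side facing it; I noticed nothing else disturbed.

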